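Feed the blue-capped vials into the groove

TASK

Stand the blue-capped vial from the bench upright on the feeder's tray, behind the blue-capped vial that is already waiting there. Then lift the tray by its black handle so that both vials slide along the guide rail, one behind the other, into the sloping groove and are left standing there in single file, and lower the tray back down and let go.

Things in the scene. Friction and masses are not known exactly. Their poses are not given: they have to be found in the camera images.
- vial_new_mid (a point): Glass vial with a dark-blue ribbed screw cap, standing on the bench near a white-capped and a green-capped vial of the same shape, 6 cm or more between centres. 21 mm diameter, 48 mm tall, 32 g with a heavy foot (the cap is the top 10 mm, 18 mm across). Point: its centre, 24 mm above its underside; z is its upright axis.
- vial_waiting_mid (a point): Glass vial with a dark-blue ribbed screw cap, already standing on the feeder's tray near its outlet. 21 mm diameter, 48 mm tall, 32 g with a heavy foot (the cap is the top 10 mm, 18 mm across). Point: its centre, 24 mm above its underside; z is its upright axis.
- feeder: Fixed vial feeder: grey base, white tipping tray with blue rails, then an aluminium groove. Origin on the bench under the hinge line, on the groove's centre line; x level down the feed direction, tray to groove; z up. Groove: 29 mm wide, 66 mm long, walls 26 mm high, slopes down 0.32 rad from the hinge line (x = 0, z = 44 mm) to a blue stop; vials in it lean by that slope.
- tray_spot (a point): Middle of the free rear part of the tray, 24 mm above the tray floor (where a vial's centre comes): feeder x = -135, y = 23, z = 68 mm. Slick floor (friction 0.14 to 0.21), rails 26 mm high. Inner faces: rear wall x = -170 mm, straight guide rail y = -13.5 mm, other side y = 61 mm up to x = -100 mm, then a diagonal rail to the outlet, y = 13.5 mm at x = -4 mm. Turns with the tray.
- tray (a joint): Tilt of the tray about the hinge line (along the feeder's y at x = 0, z = 44 mm): 0 level at rest, grows in rad as the handle is lifted, stop at 0.32, where the floor is in line with the groove. Held at 0.29 to the stop, the vials slide in within about 2 s. Light (about 2 N at the handle); it sinks back by itself when let go.
- tray_handle (a point): Middle of the tray's handle, a black round bar 12 mm thick, 60 mm clear between its end arms, along the feeder's y. At rest it is at x = -210, y = +24, z = 89 mm in the feeder's frame, 36 mm behind the tray's rear wall; it moves with the tray. Its axes are the tray's: x down the feed direction, y along the bar.
Not all that is in view belongs to the job. What is shaped like the part that bears vial_new_mid but pink or purple is not meant.

How it is judged:
On the way, in this order (a step that is already met when the one before it is completed fails the run):
1. the blue-capped vial from the bench stands on the level tray, behind the waiting one (x of vial_new_mid in the frame of feeder between -0.17 and -0.06 m and y of vial_new_mid in the frame of feeder between -0.014 and 0.062 m and z of vial_new_mid in the frame of feeder between 0.062 and 0.073 m and angle between vial_new_mid's own z axis and vertical below 0.2 rad and value of joint tray below 0.06 rad and x of vial_waiting_mid in the frame of feeder below 0 m), for 0.2 s.
2. with the tray tipped up, both vials are in the groove (value of joint tray above 0.12 rad and x of vial_new_mid in the frame of feeder between 0.018 and 0.085 m and y of vial_new_mid in the frame of feeder between -0.012 and 0.012 m and z of vial_new_mid in the frame of feeder between 0.03 and 0.066 m and angle between each of vial_new_mid, vial_waiting_mid's own z axis and vertical below 0.6 rad and x of vial_waiting_mid in the frame of feeder between 0.018 and 0.085 m and y of vial_waiting_mid in the frame of feeder between -0.012 and 0.012 m and z of vial_waiting_mid in the frame of feeder between 0.03 and 0.066 m), for 0.2 s.
At the end, for the whole second after the job is handed in: Both blue-capped vials stand in the groove at rest (centres 18 to 85 mm past the hinge line and within 12 mm of the groove's centre line, not fallen over: leaning less than 0.6 rad), and the tray is back down (tilt under 0.06 rad) (x of vial_new_mid in the frame of feeder between 0.018 and 0.085 m and y of vial_new_mid in the frame of feeder between -0.012 and 0.012 m and z of vial_new_mid in the frame of feeder between 0.03 and 0.066 m and angle between each of vial_new_mid, vial_waiting_mid's own z axis and vertical below 0.6 rad and x of vial_waiting_mid in the frame of feeder between 0.018 and 0.085 m and y of vial_waiting_mid in the frame of feeder between -0.012 and 0.012 m and z of vial_waiting_mid in the frame of feeder between 0.03 and 0.066 m and value of joint tray below 0.06 rad and linear speed of each of vial_new, vial_waiting below 0.02 m/s); the robot touches nothing.
It also fails if it takes over 54 s, if anything falls off the work surface, if the arm or the gripper's body presses on something with over 40 N, if the wrist force passes 120 N, or if a joint passes its speed limit or range.

ROBOT

A 6-joint arm with a two-finger parallel gripper is mounted at the origin on a cart in front of the work surface, level with it; the furniture and walls round the work are solid. World frame = base frame: x ahead of the robot, y to its left, z up, the work surface at z = 0. Lengths are in m, angles in rad, forces in N, time in s.
With the tool pointing down it reaches from about 0.35 to 0.85 m from the base axis. Payload 8.1 kg.
Tool frame: the origin (TCP) lies at the very end of the fingers, on their centre line; the grasp point (between the pads) lies 19 mm behind it; z points along the fingers, y is the direction in which the jaws open and shut (so a half turn about z gives the same grasp; the last joint's range is limited). The gripper opens to 93 mm and grips with 3 to 60 N. Pads are 15 mm wide; open, the fingers measure 128 mm over their backs; the gripper's body (75 mm by 188 mm) begins 65 mm behind the grasp point.
Start: joints at [-1.302, 0.13, 1.488, -0, 1.523, -0.085], TCP at [0.208, -0.563, 0.219] pointing down, gripper open.
Joint ranges: [-2.96, 2.96], [-0.89, 2.26], [0.02, 2.5], [-1.34, 4.48], [0, 2.73], [-2.66, 2.66]. Speed limits (rad/s): [2.39, 2.39, 2.79, 3.14, 3.14, 3.14].

INTERFACE

Orientations are given as a unit quaternion [w, x, y, z].
In Python, from rig import r, vision, order gives the robot as it stands. The module is installed in compiled form; this text tells all that it offers.
- The arm moves only by the tool servo_tool, never from a script. Its argument "deltas" is one flat list of numbers, 5 for each row, row after row: the shift along the tool's x, y, z in cm, then the turn about the tool's z in degrees, then the gripper command: -1 is shut, 1 is fully open, values between are in proportion. A call has exactly 5 rows; each row is the pose to reach, as a shift and turn from the pose measured when the call began, along the tool's axes at that moment; what a row does not reach only later rows make up. A row lasts 1/10 s, in which the tool goes at most 50 mm and 8.59 degrees, less where a joint would pass 70% of its speed; a pose out of reach is approached as far as the arm can. A call with a gripper value outside its range is refused whole. The fingers move at their own pace and stop on an object; the grip force is fixed at half the most. Time passes only in rows, so rows that repeat a pose let the fingers close, or fill a call up. It gives the time, the measured TCP pose, the force and the opening at its end, in the units of the state.
- r.sense(): the state, without advancing time (a new reading comes with each control period).
- vision.get_image(name): name is "scene" or "side" or "wrist"; returns (picture, depth): 420x560x3 uint8, red, green, blue; 420x560 float32, m along the optical axis (not along the pixel's ray), 0 where there is no reading.
- vision.camera_model(name): a dict with "camera_matrix" (3x3 intrinsics, pixels), "distortion" ([k1, k2, p1, p2, k3] as OpenCV has them; the pictures are not rectified), "view" (4x4, takes a point from world to camera coordinates). Camera axes: x right, y up, looking along -z (the intrinsics and any distortion apply to the point x, -y, -z); pixel columns grow to the right and rows downward; lengths in m; the calibration is good to about 2 mm. A picture is of the moment at which its call begins: read the wrist's pose just before it. camera_model takes no time and is no camera call; for the wrist camera it gives the pose at the moment of the call.
- order.hand_in(): hands the job in, once; it reports no verdict.
The state is a dict: "time_s": time; "joints": joint angles; "qvel": joint speeds; "tau": joint torques, N m; "eef_pos": TCP position; "tool_rot": TCP orientation; "force": force on the tool from outside, world axes, zero at the start; "ft_torque": the same for the moment, N m; "gripper_width": finger opening in m.
Only numpy, scipy, OpenCV 4.12 (cv2) and the standard library are available. Lean on these libraries where they do the work, as an engineer would, in place of code of your own. Each camera call takes 0.05 s, during which the arm holds its last target. There are 200 camera calls.

## Working session

There is one attempt and no reset: what is moved stays moved. The work goes in short steps, Python scripts to look and compute and a tool call to move; the robot and the scene stay as the last step left them, time stands still between calls to the robot, and variables do not carry over. Pictures are saved under pics/ and viewed, about 8 in all and at most 12, crops included, and the job is handed in when it is done.

Besides the shell and the picture viewer there is one more tool, called after "Emit:" as name(argument=value, ...) on one line, values as JSON. servo_tool: Moves the arm, as the interface text tells. Its arguments: {"type":"object","properties":{"deltas":{"type":"array"}},"required":["deltas"]}

```bash
mkdir -p pics
cat > h.py <<'E'
import numpy as np, cv2
from rig import r, vision, order
def grab(n):
    m=vision.camera_model(n); p,d=vision.get_image(n); return p,d,m
def save(n,p): cv2.imwrite('pics/'+n,cv2.cvtColor(p,cv2.COLOR_RGB2BGR))
def ray(m,uv):
    K=np.array(m['camera_matrix'],float);D=np.array(m['distortion'],float);V=np.array(m['view'],float)
    q=cv2.undistortPoints(np.array(uv,float).reshape(-1,1,2),K,D).reshape(-1,2)
    c=np.c_[q[:,0],-q[:,1],-np.ones(len(q))]
    R=V[:3,:3]; return -R.T@V[:3,3], c@R
def onz(m,uv,z):
    o,d=ray(m,uv); return o+d*((z-o[2])/d[:,2])[:,None]
def bydepth(m,uv,dep):
    o,d=ray(m,uv); return o+d*np.array(dep,float).reshape(-1,1)
E
python3 - <<'E'
from h import *
s=r.sense();print(s)
ps=[]
for n in("scene","side"):
    p,d,m=grab(n);save(n+'0.png',p);np.savez(n+'0.npz',p=p,d=d,**{k:np.array(v) for k,v in m.items()})
    print(n,m['camera_matrix'],np.round(m['view'],3).tolist(),m['distortion'])
E
```

```text
{'time_s': 0.0, 'joints': array([-1.30242762e+00,  1.31182118e-01,  1.48927661e+00, -7.06597293e-06,
        1.52301330e+00, -8.53897042e-02]), 'qvel': array([-0.00088241, -0.00067931,  0.00141297,  0.0013308 , -0.00081218,
       -0.0023345 ]), 'tau': array([ 7.51576881e-04, -5.59849405e+01, -4.91752481e+01,  7.67403748e-02,
        3.57854879e-02, -1.36710655e-04]), 'eef_pos': array([ 0.2077258 , -0.56227747,  0.21757642]), 'tool_rot': array([-9.35432288e-04,  9.84397151e-01,  1.75958422e-01, -8.93654315e-05]), 'force': array([-0.6305344 , -0.80372064,  0.41942521]), 'ft_torque': array([ 0.06114733,  0.00418759, -0.02655695]), 'gripper_width': 0.09322251708278523}
scene [[526.82448486   0.         277.17741815]
 [  0.         526.82448486 208.31857248]
 [  0.           0.           1.        ]] [[-0.715, -0.699, -0.012, 0.454], [0.501, -0.524, 0.688, -0.251], [-0.487, 0.486, 0.725, -1.208], [0.0, 0.0, 0.0, 1.0]] [-0.07212107  0.          0.          0.          0.        ]
side [[403.07141782   0.         278.06311124]
 [  0.         403.07141782 197.59592186]
 [  0.           0.           1.        ]] [[-0.859, -0.512, -0.019, 0.501], [0.236, -0.428, 0.872, -0.129], [-0.454, 0.745, 0.488, -0.749], [0.0, 0.0, 0.0, 1.0]] [-0.06619808  0.          0.          0.          0.        ]
```

View pics/scene0.png

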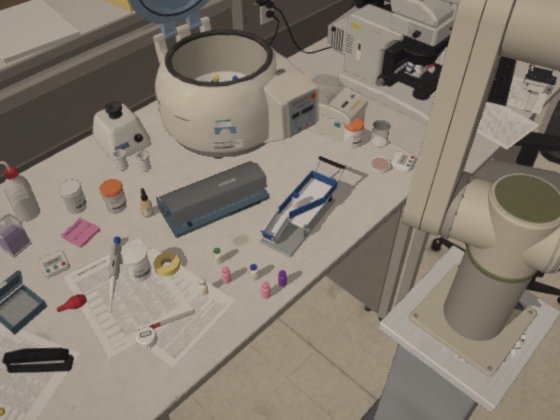

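View pics/side0.png

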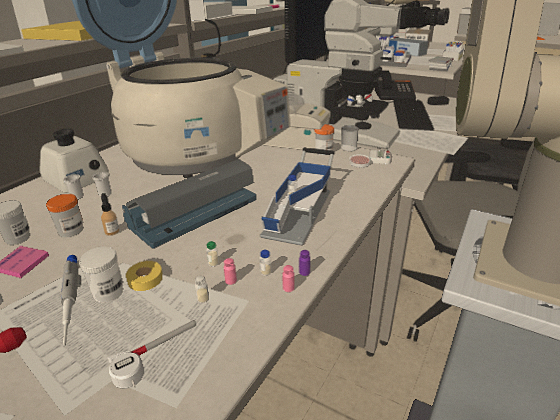

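The scene view shows the blue-capped vial at about (253,270), among pink, purple, green and white ones. The feeder runs from its handle at (332,163) to the groove at (285,240), and the waiting vial is near (298,200). The side view shows the vial at (265,258) and the handle at (318,151). I'll zoom in and measure.

Run:
```python
from h import *
S=np.load('scene0.npz');T=np.load('side0.npz')
a=cv2.resize(S['p'][150:300,240:360],None,fx=3.33,fy=4,interpolation=cv2.INTER_CUBIC)
b=cv2.resize(T['p'][140:290,240:360],None,fx=3.33,fy=4,interpolation=cv2.INTER_CUBIC)
save('zoom0.png',np.hstack([a,b]))
for n,M in(('scene',S),('side',T)):
    hsv=cv2.cvtColor(M['p'],cv2.COLOR_RGB2HSV)
    mk=cv2.inRange(hsv,(105,90,40),(125,255,255))
    k,l,st,c=cv2.connectedComponentsWithStats(mk)
    for i in range(1,k):
        if st[i,4]>8 and 180<c[i,0]<370 and 140<c[i,1]<310: 
            u=c[i]; dd=np.median(M['d'][l==i]); print(n,st[i],u.round(1),'z48',onz(M,[u],.043).round(4), 'dep',bydepth(M,[u],[dd]).round(4))
    # black handle
    mk=cv2.inRange(hsv,(0,0,0),(180,255,60)); k,l,st,c=cv2.connectedComponentsWithStats(mk)
    for i in range(1,k):
        if st[i,4]>15 and 300<c[i,0]<350 and 140<c[i,1]<180:
            ys,xs=np.where(l==i);P=bydepth(M,np.c_[xs,ys],M['d'][ys,xs]);print(n,'blk',st[i],c[i].round(1),np.median(P,0).round(4))
            for e in(xs.argmin(),xs.argmax()):print('  end',xs[e],ys[e],onz(M,[[xs[e],ys[e]]],.089).round(4))
```

```text
scene [279 171  58  47 571] [309.5 193.4] z48 [[ 0.5162 -0.0055  0.043 ]] dep [[0.5008 0.0129 0.0668]]
scene [262 231  11   8  41] [266.9 235. ] z48 [[0.4944 0.1795 0.043 ]] dep [[0.4919 0.1818 0.0469]]
scene [251 264   5   6  24] [253.  266.7] z48 [[0.4476 0.2733 0.043 ]] dep [[0.4457 0.2749 0.0462]]
scene blk [319 157  26  11  66] [331.4 162.3] [ 0.5209 -0.0999  0.0908]
  end 319 157 [[ 0.5631 -0.095   0.089 ]]
  end 344 167 [[ 0.4865 -0.1109  0.089 ]]
side [276 162  54  43 727] [305.7 180.6] z48 [[ 0.518 -0.024  0.043]] dep [[0.4946 0.022  0.0691]]
side [281 189   5   6   9] [282.9 191.4] z48 [[0.5387 0.0507 0.043 ]] dep [[0.5279 0.069  0.0545]]
side [262 217  17  14 158] [270.  223.2] z48 [[0.4935 0.1803 0.043 ]] dep [[0.4943 0.1791 0.042 ]]
side [261 250   8   8  57] [264.6 253.5] z48 [[0.4487 0.2712 0.043 ]] dep [[0.4456 0.2757 0.0471]]
side blk [303 148  31   7 105] [318.5 151.2] [ 0.5208 -0.0989  0.0925]
  end 303 149 [[ 0.5656 -0.0997  0.089 ]]
  end 333 152 [[ 0.4898 -0.1182  0.089 ]]
```

View pics/zoom0.png

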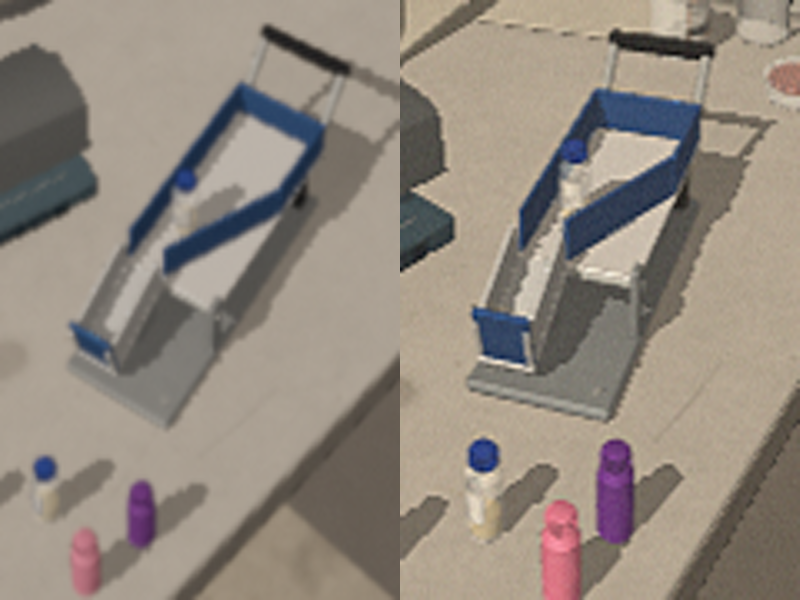

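The zoom shows the feed direction running from the handle to the groove, roughly world +y at a heading near 103°. The guide rail is on the far side, and the waiting vial stands near the outlet. I'll move above the feeder for a wrist view, going up first.

Emit:
servo_tool(deltas=[3,-3,-4,1.5,0.0,6,-6.2,-7,3,0.0,9.4,-9.6,-9.5,4.5,0.0,12.8,-13,-11.5,6,0.0,16.2,-16.5,-13,7.5,0.0])

```text
time_s: 0.6
eef_pos: [0.296, -0.3658, 0.3432]
tool_rot: [-0.0, 0.994, 0.11, 0.0]
force: [0.2, -0.5, 0.2]
gripper_width: 0.0574
```

```bash
cat >> h.py <<'E'
from scipy.spatial.transform import Rotation as Ro
def to(target,yaw=None):
    s=r.sense();w,x,y,z=s['tool_rot'];R=Ro.from_quat([x,y,z,w]).as_matrix()
    d=R.T@(np.array(target)-s['eef_pos'])*100
    yy=np.degrees(np.arctan2(R[1,1],R[0,1]))
    print('t',round(s['time_s'],2),'tcp',s['eef_pos'].round(4),'Yang',yy.round(2),'tilt',(R[:,2]).round(3),'j',s['joints'].round(2),'w',round(s['gripper_width'],4),'F',s['force'].round(1))
    print('delta cm',d.round(2),'turn',None if yaw is None else round((yy-yaw+180)%360-180,2))
E
python3 - <<'E'
from h import *
to([.46,.06,.36],-77.2)
S=np.load('scene0.npz');hsv=cv2.cvtColor(S['p'],cv2.COLOR_RGB2HSV)
for n,u in dict(pink1=(265,285),purple=(282,273),pink2=(227,268),green=(217,249),white=(202,282)).items():print(n,onz(S,[u],.043).round(3))
E
```

```text
t 0.6 tcp [ 0.296  -0.3658  0.3432] Yang -77.33 tilt [ 0.     0.001 -1.   ] j [-1.   -0.24  1.62  0.    1.76  0.35] w 0.0574 F [ 0.2 -0.5  0.2]
delta cm [ 25.34 -37.95  -1.64] turn -0.13
pink1 [[0.389 0.291 0.043]]
purple [[0.385 0.239 0.043]]
pink2 [[0.49  0.319 0.043]]
green [[0.551 0.297 0.043]]
white [[0.502 0.388 0.043]]
```

Emit:
servo_tool(deltas=[2.5,-3.8,-0.5,0,0.0,5.1,-7.6,-1,0,0.0,7.6,-11.4,-1.6,0,0.0,10.2,-15.2,-1.6,0,0.0,12.7,-19,-1.6,0,0.0])

```text
time_s: 1.1
eef_pos: [0.3784, -0.1508, 0.3594]
tool_rot: [-0.0, 0.994, 0.11, 0.0]
force: [0.9, -0.3, 0.2]
gripper_width: 0.0463
```

Emit:
servo_tool(deltas=[2.7,-4,0,0,0.0,5.4,-8,0,0,0.0,8.1,-12,0,0,0.0,10.6,-16,0,0,0.0,12,-18,0,0,0.0])

```text
time_s: 1.6
eef_pos: [0.4563, 0.0545, 0.3591]
tool_rot: [-0.001, 0.994, 0.112, -0.0]
force: [0.3, -0.3, -1.2]
gripper_width: 0.0466
```

Run:
```python
from h import *
to([.46,.06,.36],-77.2)
p,d,m=grab("wrist");save('w1.png',p);np.savez('w1.npz',p=p,d=d,**{k:np.array(v) for k,v in m.items()})
print(np.round(m['view'],3).tolist(),onz(m,[[0,0],[559,0],[0,419],[559,419]],.044).round(3).tolist())
```

```text
t 1.6 tcp [0.4563 0.0545 0.3591] Yang -77.19 tilt [-0.     0.002 -1.   ] j [ 0.01 -0.27  1.61  0.    1.79  1.35] w 0.0466 F [ 0.3 -0.3 -1.2]
delta cm [ 0.49 -0.46 -0.09] turn 0.01
[[0.222, -0.975, -0.001, -0.048], [0.939, 0.214, -0.269, -0.371], [0.263, 0.059, 0.963, -0.649], [0.0, 0.0, 0.0, 1.0]] [[0.591, 0.447, 0.044], [0.749, -0.248, 0.044], [-0.098, 0.444, 0.044], [0.128, -0.546, 0.044]]
```

View pics/w1.png

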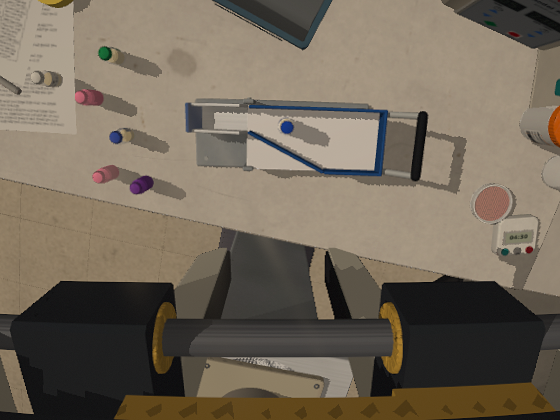

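The wrist view covers both jobs: vial cap at (117,137), waiting cap at (288,127), guide rail along row ~107, rear wall near column 383, handle at (420,145).

```bash
cat > meas.py <<'E'
from h import *
M=np.load('w1.npz');hsv=cv2.cvtColor(M['p'],cv2.COLOR_RGB2HSV);D=M['d']
def comps(lo,hi,box):
    mk=cv2.inRange(hsv,lo,hi);k,l,st,c=cv2.connectedComponentsWithStats(mk)
    return [(st[i],c[i],l==i) for i in range(1,k) if st[i,4]>25 and box[0]<c[i,0]<box[2] and box[1]<c[i,1]<box[3]]
for st,c,l in comps((105,110,50),(125,255,255),(80,90,400,190)):
    ys,xs=np.where(l);P=bydepth(M,np.c_[xs,ys],D[ys,xs])
    print(st,c.round(1),'z.043',onz(M,[c],.043)[0].round(4),'z.087',onz(M,[c],.087)[0].round(4),'dep',np.median(P,0).round(4), 'zmax',np.percentile(P[:,2],95).round(4))
for st,c,l in comps((0,0,0),(180,255,50),(400,100,440,190)):
    ys,xs=np.where(l);q=onz(M,np.c_[xs,ys],.089);P=bydepth(M,np.c_[xs,ys],D[ys,xs])
    ct=q.mean(0);v=np.linalg.svd(q-ct)[2][0]
    print('handle',st,c.round(1),ct.round(4),'dir',v.round(3),np.degrees(np.arctan2(v[1],v[0])).round(2),'len',np.ptp(q@v).round(4),'dep',np.median(P,0).round(4))
# guide rail top ridge: blue pixels between cols 255..375, rows 100..116
mk=cv2.inRange(hsv,(105,110,40),(125,255,255))
up,lo=[],[]
for x in range(258,372,3):
    y=np.where(mk[98:122,x])[0]+98
    if len(y):
        # contiguous run first
        b=np.where(np.diff(y)>1)[0]; y=y[:b[0]+1] if len(b) else y
        up.append((x,y[0]-.5));lo.append((x,y[-1]+.5))
for n,a,z in(('rail upper edge z70',up,.070),('rail lower edge z44',lo,.044),('rail lower z70',lo,.07)):
    q=onz(M,a,z)[:,:2].astype(np.float32);vx,vy,x0,y0=cv2.fitLine(q,cv2.DIST_HUBER,0,.001,.001).ravel()
    h=np.degrees(np.arctan2(vy,vx))%180;print(n,h.round(2),(x0,y0),'res',np.std((q-[x0,y0])@[-vy,vx]).round(5))
E
python3 meas.py
```

```text
[ 248  105  140   71 1350] [337.9 140.5] z.043 [ 0.5078 -0.0157  0.043 ] z.087 [ 0.5099 -0.0079  0.087 ] dep [ 0.5065 -0.0263  0.0691] zmax 0.0709
[281 121  12  13 114] [286.6 127. ] z.043 [0.5096 0.0537 0.043 ] z.087 [0.5115 0.0552 0.087 ] dep [0.5117 0.0553 0.0919] zmax 0.0936
[110 131  12  12 109] [115.4 136.8] z.043 [0.4486 0.2719 0.043 ] z.087 [0.456  0.2535 0.087 ] dep [0.4493 0.2698 0.0476] zmax 0.0493
handle [411 111  17  70 653] [418.7 145.7] [ 0.5261 -0.1041  0.089 ] dir [-0.982 -0.187  0.   ] -169.22 len 0.0825 dep [ 0.5267 -0.1024  0.0938]
rail upper edge z70 101.12 (np.float32(0.5416418), np.float32(0.028310224)) res 0.00034
rail lower edge z44 100.88 (np.float32(0.53634065), np.float32(0.038295984)) res 0.00035
rail lower z70 100.88 (np.float32(0.535997), np.float32(0.040018596)) res 0.00033
```

```bash
cat >> h.py <<'E'
H=np.radians(100.95);XF=np.array([np.cos(H),np.sin(H),0]);YF=np.array([-np.sin(H),np.cos(H),0]);HAND=np.array([.5261,-.1041,.089])
O=HAND+.210*XF-.024*YF-[0,0,.089]
def fw(x,y,z): return O+XF*x+YF*y+np.array([0,0,z])
def wf(p): q=np.array(p)-O; return np.array([q@XF,q@YF,q[2]])
YAW=-79.05
E
python3 -c "
from h import *
print(O,wf([.5115,.0552,.087]),wf([.536,.04,.07]))
to([.448,.272,.12],YAW)"
```

```text
[0.50977306 0.10663545 0.        ] [-0.05082702  0.00807478  0.087     ] [-0.07040411 -0.01309188  0.07      ]
t 1.65 tcp [0.4568 0.0561 0.3588] Yang -77.12 tilt [-0.     0.003 -1.   ] j [ 0.01 -0.26  1.61  0.    1.79  1.36] w 0.0466 F [-0.6  1.2 -1.6]
delta cm [  3.94 -21.18  23.94] turn 1.93
```

Emit:
servo_tool(deltas=[0.6,-3.2,3.4,0.5,0,1.2,-6.3,6.8,1,0,1.8,-9.5,10.2,1.5,0,2.4,-12.7,13.6,1.9,0,3,-16,17,1.9,0])

```text
time_s: 2.15
eef_pos: [0.4498, 0.2201, 0.1876]
tool_rot: [-0.001, 0.995, 0.095, -0.0]
force: [0.6, 1.0, -0.1]
gripper_width: 0.0467
```

Emit:
servo_tool(deltas=[0.5,-2.5,3,0,0,0.9,-5.2,6,0,0,0.9,-5.2,6.9,0,0,0.9,-5.2,6.9,0,0,0.9,-5.2,6.9,0,0])

```text
time_s: 2.65
eef_pos: [0.4493, 0.2724, 0.1196]
tool_rot: [-0.001, 0.995, 0.095, 0.0]
force: [-0.1, 0.2, 0.9]
gripper_width: 0.0463
```

Run:
```python
from h import *
to([.448,.272,.014],YAW)
p,d,m=grab("wrist");save('w2.png',p)
hsv=cv2.cvtColor(p,cv2.COLOR_RGB2HSV);mk=cv2.inRange(hsv,(105,110,50),(125,255,255));k,l,st,c=cv2.connectedComponentsWithStats(mk)
for i in range(1,k):
    if st[i,4]>60:
        q=onz(m,[c[i]],.045)[0]; ys,xs=np.where(l==i); P=bydepth(m,np.c_[xs,ys],d[ys,xs]); top=P[np.abs(P[:,2]-.048)<.003]
        print(st[i],c[i].round(1),q.round(4),len(top),top.mean(0).round(4) if len(top) else '')
for n in("side",):
    p,d,m=grab(n);hsv=cv2.cvtColor(p,cv2.COLOR_RGB2HSV);save('s2.png',p)
```

```text
t 2.65 tcp [0.4493 0.2724 0.1196] Yang -79.08 tilt [ 0.     0.003 -1.   ] j [ 0.45 -0.    1.81  0.    1.33  1.83] w 0.0463 F [-0.1  0.2  0.9]
delta cm [-0.14  0.04 10.56] turn -0.03
[419 157  15  56 522] [425.5 184.1] [0.4944 0.1778 0.045 ] 33 [0.4956 0.1812 0.0483]
[539 160  21  11 129] [551.5 164.2] [0.5259 0.0926 0.045 ] 9 [0.5266 0.1039 0.0489]
[527 205  33  20 193] [544.5 213.6] [0.4912 0.0842 0.045 ] 24 [0.4941 0.1003 0.0486]
[266 211  24  23 409] [277.1 222. ] [0.4488 0.2717 0.045 ] 366 [0.4492 0.2716 0.0476]
```

View pics/w2.png

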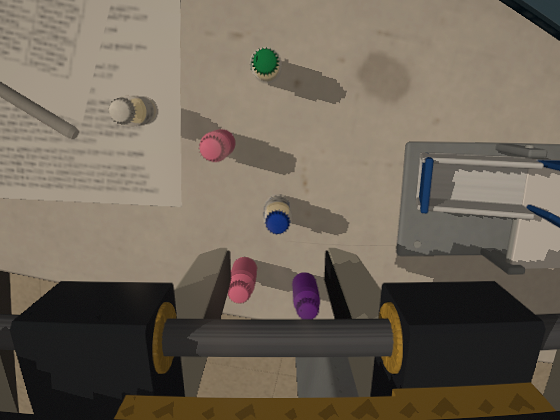

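The vial cap at (277,222) measures (0.449, 0.272), within 1 mm of the TCP, with neighbours clear of the jaws. Next I descend and grip.

Emit:
servo_tool(deltas=[0,0,3,0,0,0,0,6,0,0,0,0,8.5,0,0,0,0,10,0,0,0,0,10.5,0,0])

```text
time_s: 3.25
eef_pos: [0.4502, 0.2722, 0.015]
tool_rot: [-0.002, 0.996, 0.094, 0.001]
force: [-0.1, -0.1, 0.2]
gripper_width: 0.047
```

Emit:
servo_tool(deltas=[0,0,0,0,-0.3,0,0,0,0,-1,0,0,0,0,-1,0,0,0,0,-1,0,0,0,0,-1])

```text
time_s: 3.75
eef_pos: [0.4511, 0.2727, 0.0161]
tool_rot: [-0.002, 0.996, 0.094, 0.002]
force: [-0.7, -0.0, 4.6]
gripper_width: 0.0201
```

Emit:
servo_tool(deltas=[0,0,-0.5,0,-1,0,0,-2,0,-1,0,0,-4.5,0,-1,0,0,-8,0,-1,0,0,-11,0,-1])

```text
time_s: 4.25
eef_pos: [0.4508, 0.2723, 0.1287]
tool_rot: [-0.002, 0.996, 0.094, 0.002]
force: [0.8, 1.0, 0.5]
gripper_width: 0.0201
```

Run:
```python
from h import *
to(fw(-.115,.004,.13),YAW)
p,d,m=grab("wrist");save('w3.png',p[150:420,150:430])
p,d,m=grab("side");save('s3.png',cv2.resize(p[130:300,200:400],None,fx=3,fy=3))
```

```text
t 4.25 tcp [0.4508 0.2723 0.1287] Yang -79.16 tilt [ 0.004  0.004 -1.   ] j [ 0.44 -0.01  1.8   0.    1.35  1.83] w 0.0201 F [0.8 1.  0.5]
delta cm [ 2.3  28.88 -0.22] turn -0.11
```

View pics/s3.png

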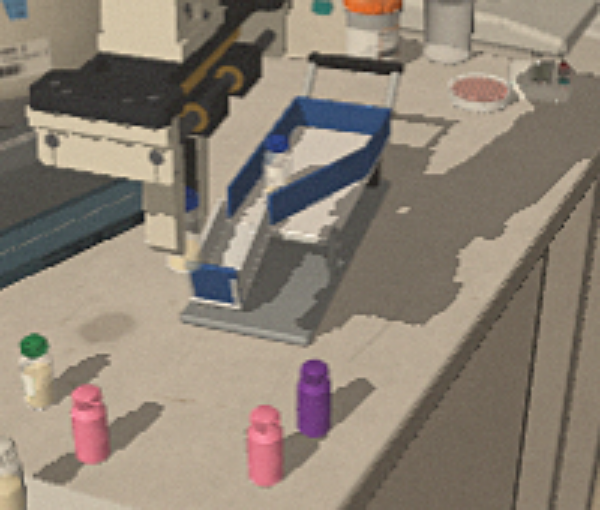

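The side view shows the vial held upright in the fingers at about (190,225) in the crop. Now I carry it over the tray, a bit higher.

Emit:
servo_tool(deltas=[0.3,3,-1.5,0,-1,0.7,7.5,-2.5,0,-1,1.1,12,-2.5,0,-1,1.4,16.5,-2.5,0,-1,1.7,21,-2.5,0,-1])

```text
time_s: 4.85
eef_pos: [0.5098, 0.069, 0.1571]
tool_rot: [-0.003, 0.995, 0.095, 0.006]
force: [0.9, 0.1, -1.0]
gripper_width: 0.0199
```

Emit:
servo_tool(deltas=[0.3,4,0,0,-1,0.6,7,0,0,-1,0.6,8.2,0,0,-1,0.6,8.4,0,0,-1,0.6,8.4,0,0,-1])

```text
time_s: 5.35
eef_pos: [0.5312, -0.0117, 0.1565]
tool_rot: [-0.004, 0.995, 0.095, 0.006]
force: [-0.2, 0.6, -0.5]
gripper_width: 0.0202
```

Run:
```python
from h import *
to(fw(-.12,.004,.0605),YAW)
```

```text
t 5.35 tcp [ 0.5312 -0.0117  0.1565] Yang -79.14 tilt [ 0.011  0.009 -1.   ] j [-0.13 -0.03  1.77  0.01  1.39  1.25] w 0.0202 F [-0.2  0.6 -0.5]
delta cm [-0.37  0.04  9.6 ] turn -0.09
```

Emit:
servo_tool(deltas=[-0.2,0,2.5,0,-1,-0.4,0,5.5,0,-1,-0.4,0,8,0,-1,-0.4,0,9,0,-1,-0.4,0,9.2,0,-1])

```text
time_s: 5.85
eef_pos: [0.5269, -0.0102, 0.0631]
tool_rot: [-0.004, 0.995, 0.095, 0.005]
force: [-1.0, 0.4, 0.5]
gripper_width: 0.0202
```

Emit:
servo_tool(deltas=[0,0,0.1,0,-1,0,0,0.2,0,-1,0,0,0.3,0,-1,0,0,0.3,0,-1,0,0,0.3,0,-1])

```text
time_s: 6.35
eef_pos: [0.5273, -0.0103, 0.0607]
tool_rot: [-0.004, 0.995, 0.095, 0.005]
force: [-0.7, -0.6, -0.3]
gripper_width: 0.02
```

Run:
```python
from h import *
to(fw(-.12,.004,.0605),YAW)
p,d,m=grab("wrist");save('w4.png',p)
```

```text
t 6.35 tcp [ 0.5273 -0.0103  0.0607] Yang -79.06 tilt [ 0.009  0.009 -1.   ] j [-0.12  0.06  1.86  0.01  1.21  1.25] w 0.02 F [-0.7 -0.6 -0.3]
delta cm [0.1  0.18 0.02] turn -0.01
```

View pics/w4.png

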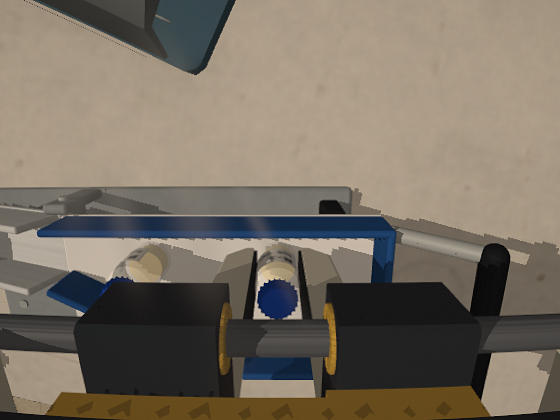

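The held vial at (277,295) is over the tray floor, the fingers are clear of the rails, and there is no contact yet. I'll lower 1.5 mm more, then open slightly.

Emit:
servo_tool(deltas=[0,0,0.05,0,-1,0,0,0.1,0,-1,0,0,0.1,0,-1,0,0,0.15,0,-1,0,0,0.15,0,-1])

```text
time_s: 6.9
eef_pos: [0.5281, -0.0104, 0.0601]
tool_rot: [-0.004, 0.995, 0.095, 0.006]
force: [-1.8, -0.3, 7.6]
gripper_width: 0.0202
```

Emit:
servo_tool(deltas=[0,0,0,0,-0.55,0,0,0,0,-0.45,0,0,0,0,-0.35,0,0,0,0,-0.25,0,0,0,0,-0.25])

```text
time_s: 7.4
eef_pos: [0.5278, -0.0104, 0.0598]
tool_rot: [-0.004, 0.995, 0.095, 0.005]
force: [0.8, 0.0, -0.4]
gripper_width: 0.0347
```

Emit:
servo_tool(deltas=[0,0,-0.5,0,-0.25,0,0,-1.5,0,-0.25,0,0,-4,0,-0.25,0,0,-7,0,-0.25,0,0,-10,0,-0.25])

```text
time_s: 7.9
eef_pos: [0.5267, -0.0113, 0.1617]
tool_rot: [-0.004, 0.995, 0.095, 0.006]
force: [0.5, 0.5, -0.1]
gripper_width: 0.0349
```

```bash
cat > caps.py <<'E'
from h import *
def caps(n,fn):
    p,d,m=grab(n);save(fn,p)
    hsv=cv2.cvtColor(p,cv2.COLOR_RGB2HSV);mk=cv2.inRange(hsv,(105,110,50),(125,255,255));k,l,st,c=cv2.connectedComponentsWithStats(mk)
    for i in range(1,k):
        if st[i,4]>15:
            ys,xs=np.where(l==i); P=bydepth(m,np.c_[xs,ys],d[ys,xs]); P=P[d[ys,xs]>0]
            if len(P) and abs(wf(np.median(P,0))[0])<.3:print(n,st[i],'feeder',wf(np.median(P,0)).round(4),'zmax',np.percentile(P[:,2],98).round(4))
E
python3 - <<'E'
from caps import *
to(HAND+[0,0,.10],YAW)
caps('wrist','w5.png');caps('side','s5.png');caps('scene','c5.png')
E
```

```text
t 7.9 tcp [ 0.5267 -0.0113  0.1617] Yang -79.06 tilt [ 0.01   0.009 -1.   ] j [-0.13 -0.04  1.77  0.01  1.4   1.25] w 0.0349 F [ 0.5  0.5 -0.1]
delta cm [-1.79  9.08 -2.82] turn -0.01
wrist [535  11  14   7  52] feeder [-0.2523 -0.1187  0.1397] zmax 0.1423
wrist [521  18  13   6  48] feeder [-0.2519 -0.1178  0.1269] zmax 0.1294
wrist [ 33 181  22  44 549] feeder [0.0726 0.001  0.0518] zmax 0.0552
wrist [128 181  42  10 328] feeder [-0.0224 -0.0156  0.0689] zmax 0.0707
wrist [207 181  28  10 182] feeder [-0.0777 -0.0157  0.0691] zmax 0.0708
wrist [ 247  181  106   79 1638] feeder [-0.1565 -0.0084  0.0686] zmax 0.0707
wrist [265 213  25  23 412] feeder [-0.1192  0.0056  0.0915] zmax 0.0931
wrist [167 217  20  20 304] feeder [-0.0503  0.0076  0.0918] zmax 0.0932
wrist [135 221  56  39 540] feeder [-0.0253  0.0254  0.0653] zmax 0.0707
wrist [242 267  12  20 172] feeder [-0.0951  0.0597  0.0608] zmax 0.0706
wrist [254 272  33  17 369] feeder [-0.11    0.0623  0.0647] zmax 0.0707
wrist [290 272  25  17 345] feeder [-0.1395  0.0622  0.0616] zmax 0.0705
side [290 163  40  41 329] feeder [-0.1651  0.0361  0.0663] zmax 0.0932
side [276 175  20  27  68] feeder [-0.0458  0.0014  0.0851] zmax 0.0939
side [314 184   9   8  22] feeder [-0.0854  0.0602  0.0525] zmax 0.0634
side [262 217  17  14 145] feeder [0.0743 0.0016 0.0433] zmax 0.0559
side [ 67 255  10   8  57] feeder [ 0.2807 -0.3294  0.0214] zmax 0.0245
scene [279 171  58  47 527] feeder [-0.0952  0.0267  0.0616] zmax 0.0914
scene [263 232   9   7  31] feeder [0.0767 0.0011 0.0485] zmax 0.0559
scene [114 237   6   6  32] feeder [ 0.283  -0.3293  0.0181] zmax 0.0236
```

View pics/w5.png

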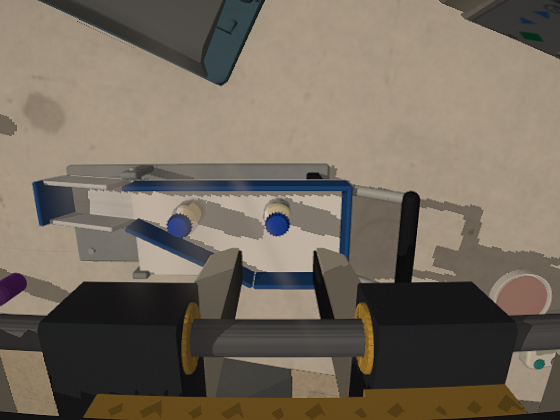

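Both vials stand on the tray, the new one at feeder (-0.119, 0.006) and the waiting one at (-0.050, 0.008), with tops at 92 mm as expected. Now the handle.

Emit:
servo_tool(deltas=[-0.7,3.5,0,0,-0.4,-1.3,7,0,0,-0.45,-1.8,9.1,0,0,-0.45,-1.8,9.1,1,0,-0.45,-1.8,9.1,2,0,-0.45])

```text
time_s: 8.55
eef_pos: [0.5285, -0.1041, 0.1415]
tool_rot: [-0.004, 0.995, 0.095, 0.008]
force: [-0.7, 1.1, -0.6]
gripper_width: 0.0258
```

Run:
```python
from h import *
to(HAND+[0,0,-.013],YAW)
p,d,m=grab('wrist')
hsv=cv2.cvtColor(p,cv2.COLOR_RGB2HSV)
ys,xs=np.where((hsv[...,2]<50)&(d>0));P=bydepth(m,np.c_[xs,ys],d[ys,xs]);F=np.array([wf(q) for q in P])
k=(abs(F[:,0]+.21)<.02)&(abs(F[:,1]-.024)<.05)&(abs(F[:,2]-.089)<.015);print(k.sum(),np.median(F[k],0),F[k].min(0),F[k].max(0))
```

```text
t 8.55 tcp [ 0.5285 -0.1041  0.1415] Yang -79.14 tilt [ 0.015  0.009 -1.   ] j [-0.3   0.    1.77  0.01  1.36  1.08] w 0.0258 F [-0.7  1.1 -0.6]
delta cm [-0.34 -0.01  6.54] turn -0.09
1897 [-0.21027629  0.0161828   0.09386691] [-0.21575606 -0.01690768  0.08059406] [-0.20391995  0.06435007  0.09636376]
```

Emit:
servo_tool(deltas=[-0.1,0,2,0,-0.45,-0.2,0,4,0,-0.45,-0.3,0,5.5,0,-0.45,-0.3,0,6.3,0,-0.45,-0.3,0,6.5,0,-0.45])

```text
time_s: 9.1
eef_pos: [0.5244, -0.1022, 0.0728]
tool_rot: [-0.005, 0.995, 0.096, 0.006]
force: [-0.6, -0.7, -0.6]
gripper_width: 0.0257
```

Emit:
servo_tool(deltas=[0,0,0,0,-0.7,0,0,0,0,-1,0,0,0,0,-1,0,0,0,0,-1,0,0,0,0,-1])

```text
time_s: 9.6
eef_pos: [0.5252, -0.1033, 0.0738]
tool_rot: [-0.004, 0.995, 0.095, 0.007]
force: [1.5, -5.8, -0.2]
gripper_width: 0.0112
```

Run:
```python
from caps import *
to(HAND+[0,0,-.013],YAW)
T=np.array([.05,.1,.15,.2,.25,.28,.3])
h=np.array([-210*np.cos(T)+45*np.sin(T)+210,210*np.sin(T)+45*np.cos(T)-45]);print(np.c_[T,h.T.round(1)])
```

```text
t 9.6 tcp [ 0.5252 -0.1033  0.0738] Yang -79.06 tilt [ 0.012  0.009 -1.   ] j [-0.3   0.07  1.83  0.01  1.24  1.08] w 0.0112 F [ 1.5 -5.8 -0.2]
delta cm [ 0.08  0.1  -0.22] turn -0.01
[[5.00e-02 2.50e+00 1.04e+01]
 [1.00e-01 5.50e+00 2.07e+01]
 [1.50e-01 9.10e+00 3.09e+01]
 [2.00e-01 1.31e+01 4.08e+01]
 [2.50e-01 1.77e+01 5.06e+01]
 [2.80e-01 2.06e+01 5.63e+01]
 [3.00e-01 2.27e+01 6.00e+01]]
```

Emit:
servo_tool(deltas=[0,-0.1,-0.3,0,-1,0,-0.2,-0.8,0,-1,0,-0.3,-1.2,0,-1,0,-0.4,-1.6,0,-1,0,-0.55,-2.1,0,-1])

```text
time_s: 10.1
eef_pos: [0.524, -0.0978, 0.0952]
tool_rot: [-0.004, 0.995, 0.095, 0.007]
force: [2.0, 0.1, -3.5]
gripper_width: 0.0112
```

Emit:
servo_tool(deltas=[0,-0.1,-0.4,0,-1,0,-0.25,-0.8,0,-1,0,-0.4,-1.2,0,-1,0,-0.6,-1.6,0,-1,0,-0.75,-2.0,0,-1])

```text
time_s: 10.6
eef_pos: [0.5225, -0.0904, 0.1157]
tool_rot: [-0.004, 0.995, 0.095, 0.007]
force: [3.6, 1.1, -5.0]
gripper_width: 0.0111
```

Run:
```python
from caps import *
b=np.array([.5252,-.1033,.0738]); to(b+XF*.0232+[0,0,.061],YAW); caps('wrist','w6.png')
```

```text
t 10.6 tcp [ 0.5225 -0.0904  0.1157] Yang -79.05 tilt [ 0.013  0.009 -1.   ] j [-0.28  0.    1.81  0.01  1.32  1.1 ] w 0.0111 F [ 3.6  1.1 -5. ]
delta cm [ 0.04 -1.01 -1.91] turn -0.0
wrist [  0 167  60  14 622] feeder [-0.0457 -0.0156  0.0775] zmax 0.0849
wrist [123 170  48  14 480] feeder [-0.1248 -0.0156  0.0947] zmax 0.0992
wrist [201 173  32  91 767] feeder [-0.1659 -0.0012  0.0933] zmax 0.1046
wrist [   0  207  128  102 4046] feeder [-0.0572  0.0432  0.0744] zmax 0.1014
wrist [ 86 211  26  34 582] feeder [-0.1079  0.006   0.1148] zmax 0.1167
wrist [213 261   4  22  45] feeder [-0.1626  0.0353  0.1035] zmax 0.1047
```

Emit:
servo_tool(deltas=[0,-0.2,-0.4,0,-1,0,-0.4,-0.8,0,-1,0,-0.6,-1.2,0,-1,0,-0.8,-1.6,0,-1,0,-1.0,-1.9,0,-1])

```text
time_s: 11.15
eef_pos: [0.5207, -0.0806, 0.136]
tool_rot: [-0.004, 0.995, 0.095, 0.007]
force: [4.0, -3.1, -2.2]
gripper_width: 0.0109
```

Emit:
servo_tool(deltas=[0,0,0,0,-1,0,0,0,0,-1,0,0,0,0,-1,0,0,0,0,-1,0,0,0,0,-1])

```text
time_s: 11.65
eef_pos: [0.5207, -0.0807, 0.1359]
tool_rot: [-0.004, 0.995, 0.095, 0.007]
force: [4.5, -1.2, -3.1]
gripper_width: 0.0109
```

Emit:
servo_tool(deltas=[0,0,0,0,-1,0,0,0,0,-1,0,0,0,0,-1,0,0,0,0,-1,0,0,0,0,-1])

```text
time_s: 12.15
eef_pos: [0.5207, -0.0807, 0.1359]
tool_rot: [-0.004, 0.995, 0.095, 0.007]
force: [4.2, -0.6, -3.0]
gripper_width: 0.0113
```

Emit:
servo_tool(deltas=[0,0,0,0,-1,0,0,0,0,-1,0,0,0,0,-1,0,0,0,0,-1,0,0,0,0,-1])

```text
time_s: 12.65
eef_pos: [0.5207, -0.0807, 0.1359]
tool_rot: [-0.004, 0.995, 0.095, 0.007]
force: [3.9, -0.8, -2.1]
gripper_width: 0.0114
```

Run:
```python
from caps import *
b=np.array([.5252,-.1033,.0738]); to(b+XF*.0232+[0,0,.061],YAW); caps('side','s7.png');caps('scene','c7.png')
a=cv2.imread('pics/s7.png')[130:270,230:370];c=cv2.imread('pics/c7.png')[140:280,230:370]
cv2.imwrite('pics/z7.png',np.hstack([cv2.resize(i,(400,400),interpolation=cv2.INTER_CUBIC) for i in(a,c)]))
```

```text
t 12.65 tcp [ 0.5207 -0.0807  0.1359] Yang -79.05 tilt [ 0.014  0.009 -1.   ] j [-0.26 -0.03  1.8   0.01  1.35  1.12] w 0.0114 F [ 3.9 -0.8 -2.1]
delta cm [ 0.01 -0.02  0.11] turn 0.0
side [275 146  55  52 347] feeder [-0.1517  0.0278  0.106 ] zmax 0.1208
side [273 200   7   8  43] feeder [0.0527 0.0063 0.0772] zmax 0.0803
side [266 207   7   8  45] feeder [ 0.0707 -0.0009  0.0704] zmax 0.0734
side [262 217  17  14 144] feeder [0.0745 0.0012 0.0429] zmax 0.0561
side [ 67 255  10   8  56] feeder [ 0.2801 -0.3288  0.0206] zmax 0.0248
scene [278 161  58  56 420] feeder [-0.0851  0.0259  0.0899] zmax 0.117
scene [271 219   6   6  24] feeder [0.0505 0.0064 0.0755] zmax 0.0807
scene [265 224   5   6  21] feeder [ 0.0695 -0.0005  0.0694] zmax 0.0719
scene [263 232   9   7  29] feeder [0.0774 0.0039 0.0459] zmax 0.0547
scene [114 237   6   6  32] feeder [ 0.283  -0.3288  0.0199] zmax 0.0245
```

View pics/z7.png

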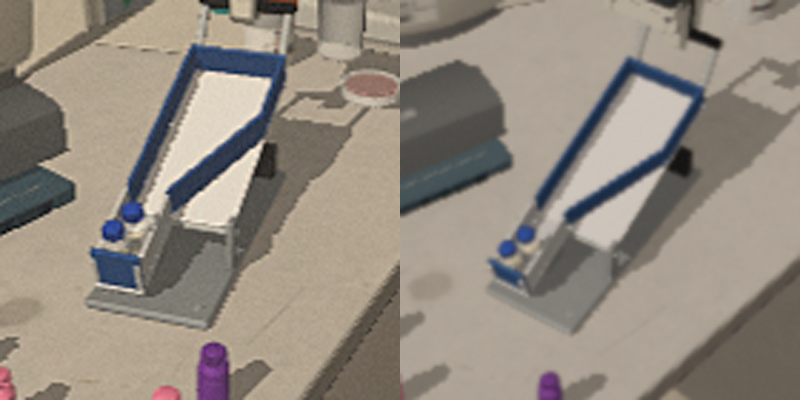

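Both caps sit in the groove in single file, with cap centres at x ≈ 0.070 and 0.051. Now lower the tray.

Emit:
servo_tool(deltas=[0,0.2,0.4,0,-1,0,0.45,0.8,0,-1,0,0.65,1.2,0,-1,0,0.85,1.6,0,-1,0,1.0,2.0,0,-1])

```text
time_s: 13.25
eef_pos: [0.5227, -0.0907, 0.1154]
tool_rot: [-0.004, 0.995, 0.095, 0.007]
force: [-0.3, -0.7, 0.6]
gripper_width: 0.011
```

Emit:
servo_tool(deltas=[0,0.2,0.4,0,-1,0,0.35,0.8,0,-1,0,0.5,1.2,0,-1,0,0.65,1.6,0,-1,0,0.75,2.0,0,-1])

```text
time_s: 13.75
eef_pos: [0.5241, -0.098, 0.0949]
tool_rot: [-0.004, 0.995, 0.095, 0.007]
force: [-1.3, -1.3, 0.8]
gripper_width: 0.0108
```

Run:
```python
from h import *
to([.5252,-.1033,.0742],YAW)
```

```text
t 13.75 tcp [ 0.5241 -0.098   0.0949] Yang -79.06 tilt [ 0.013  0.009 -1.   ] j [-0.29  0.03  1.82  0.01  1.28  1.09] w 0.0108 F [-1.3 -1.3  0.8]
delta cm [-0.02  0.55  2.06] turn -0.01
```

Emit:
servo_tool(deltas=[0,0.1,0.5,0,-1,0,0.25,1.0,0,-1,0,0.4,1.5,0,-1,0,0.5,1.9,0,-1,0,0.55,2.05,0,-1])

```text
time_s: 14.25
eef_pos: [0.5252, -0.1034, 0.0737]
tool_rot: [-0.004, 0.995, 0.095, 0.007]
force: [-1.4, -2.2, 4.7]
gripper_width: 0.0107
```

Emit:
servo_tool(deltas=[0,0,0,0,-0.8,0,0,0,0,-0.6,0,0,0,0,-0.45,0,0,0,0,-0.45,0,0,0,0,-0.45])

```text
time_s: 14.75
eef_pos: [0.5253, -0.1032, 0.0738]
tool_rot: [-0.004, 0.995, 0.095, 0.007]
force: [0.3, -0.1, -0.1]
gripper_width: 0.0253
```

Emit:
servo_tool(deltas=[0,0,-0.5,0,-0.45,0,0,-2,0,-0.45,0,0,-5,0,-0.45,0,0,-9,0,-0.45,0,0,-13,0,-0.45])

```text
time_s: 15.25
eef_pos: [0.5233, -0.1042, 0.2063]
tool_rot: [-0.004, 0.995, 0.095, 0.007]
force: [0.4, -0.3, -0.3]
gripper_width: 0.0257
```

Emit:
servo_tool(deltas=[0,0,-1,0,-0.45,0,0,-1,0,-0.45,0,0,-1,0,-0.45,0,0,-1,0,-0.45,0,0,-1,0,-0.45])

```text
time_s: 15.75
eef_pos: [0.5222, -0.104, 0.2142]
tool_rot: [-0.005, 0.995, 0.095, 0.005]
force: [1.0, -0.0, -0.6]
gripper_width: 0.0256
```

Run:
```python
from caps import *
to([.5252,-.1033,.2],YAW); caps('side','s8.png');caps('scene','c8.png')
a=cv2.imread('pics/s8.png')[130:270,230:370];c=cv2.imread('pics/c8.png')[140:280,230:370]
cv2.imwrite('pics/z8.png',np.hstack([cv2.resize(i,(400,400),interpolation=cv2.INTER_CUBIC) for i in(a,c)]))
```

```text
t 15.75 tcp [ 0.5222 -0.104   0.2142] Yang -79.06 tilt [ 0.01  0.01 -1.  ] j [-0.3  -0.06  1.69  0.01  1.5   1.08] w 0.0256 F [ 1.  -0.  -0.6]
delta cm [ 0.29 -0.    1.42] turn -0.01
side [273 163  57  45 337] feeder [-0.1668  0.0253  0.0642] zmax 0.0791
side [290 176  35  27  70] feeder [-0.0432  0.0393  0.0703] zmax 0.0724
side [294 184  29  19  51] feeder [-0.0482  0.0433  0.051 ] zmax 0.0616
side [266 207   7   8  45] feeder [ 0.0709 -0.0007  0.071 ] zmax 0.0748
side [262 217  17  14 145] feeder [0.074  0.0009 0.0435] zmax 0.0558
side [ 67 255  10   8  57] feeder [ 0.2801 -0.3292  0.021 ] zmax 0.0249
scene [280 171  57  47 500] feeder [-0.095   0.0332  0.0603] zmax 0.0693
scene [271 219   6   6  24] feeder [0.0507 0.0063 0.0757] zmax 0.0793
scene [265 225   5   5  20] feeder [ 0.0705 -0.0003  0.07  ] zmax 0.0731
scene [263 232   9   7  29] feeder [0.077  0.0047 0.0466] zmax 0.055
scene [114 237   6   6  32] feeder [ 0.2826 -0.3299  0.019 ] zmax 0.0248
```

View pics/z8.png

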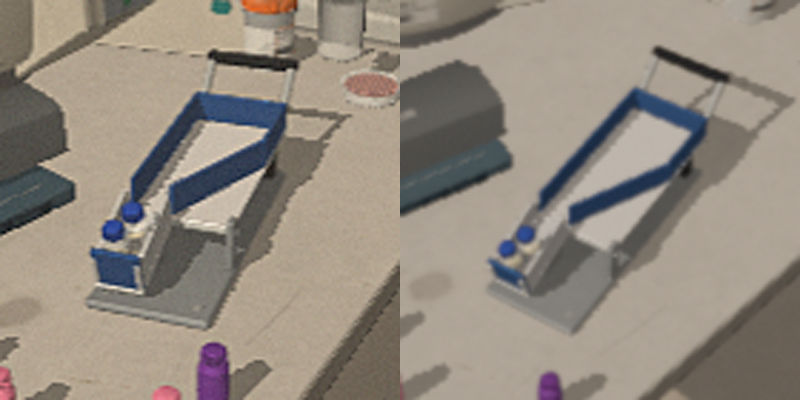

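The tray is down and both vials stand in the groove, unchanged since the last look. The gripper is clear, so I'm handing in.

```bash
python3 -c "
from rig import order
print(order.hand_in())"
```

```text
the job is handed in; nothing more can be done
None
```

The job is handed in after about 16 s of robot time, and every step looked right in the images; the hand-in itself gives no verdict. I stood the bench vial on the tray at feeder x ≈ -0.119, y ≈ 0.006. I then lifted the tray by its handle to about 0.3 rad and held it there 1.5 s while both vials slid in, before lowering it and letting go.

The last pictures show both vials in single file in the groove, leaning with its slope. Their cap centres are at x ≈ 0.071 and 0.051, which puts the vial centres at about 0.064 and 0.045, inside the limits. The tray is level again, and the gripper is about 13 cm above the handle, touching nothing.

One small disagreement: the rear cap measured y ≈ +6 mm, though the groove walls should allow only about 4 mm at most. I put this down to camera and depth bias, and it is within the 12 mm limit either way. No check failed.

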